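# Cure the printed gear: shut the drawer, press the sunken start key

### The job

A freshly washed printed gear lies in the open drawer of the small UV curing unit. With the fingertips push the drawer fully home without touching the gear, then reach down into the oblong well in the unit's top and press the sunken start key all the way down, keep it down for two seconds and let it go. Lift and carry nothing, do not press the start key before the drawer is shut, never press the raised round stop button, and leave everything else on the bench where it is.

Things in the scene. Friction and masses are not known exactly. Their poses are not given: they have to be found in the camera images.
- curing_unit: Low white UV curing unit, fixed to the bench, 150 deep (x) x 160 wide (y) x 90 mm high. Origin: centre of its underside; -x points out of its front (drawer side), +y to its left seen from the front, z up. Top: flat grey control panel, z 89.5 mm, x -65 to -7 mm, with the oblong start well on the left (+y), a display in the middle, the stop button on the right (-y); behind it an amber window.
- well_mouth (a point): Centre of the mouth of the well, at panel height; x -36, y +36, z 89.5 mm in the unit's frame. The well is straight-walled and vertical, a rectangle 48 mm along the unit's y by 30 mm along its x. Closed fingers go in with their line of closing along the unit's y. The start key is its bottom. Axes as the unit's.
- start_key_top (a point): Centre of the top face of the start key at the bottom of the well, 14 mm below the panel when released (z 75.5 mm). Key face 44 x 26 mm, long side along the unit's y. Axes as the unit's.
- start_key (a joint): Travel of the start key in m: 0 released, 0.005 fully down. It goes straight down against a spring: about 1 N to start moving, about 3.5 N fully down, and springs back when let go. Pressed means beyond 0.0035.
- stop_button (a joint): Travel of the stop button in m: 0 released, 0.004 fully down, same spring as the start key. It is not to be pressed.
- stop_button_top (a point): Centre of the top of the raised round stop button (23 mm across, standing 11 mm above the panel), at x -36, y -48, z 100.5 mm in the unit's frame: 84 mm to the right of the well's centre.
- drawer_box (a joint): How far the drawer is open in m: 0 shut (fully home), up to 0.085; starts at 0.050 to 0.080. It slides along the unit's x: moving its front along the unit's +x shuts it. About 1.5 N of friction, no spring, stays where it is left.
- drawer_face (a point): Point on the outer (-x) face of the drawer's front, mid-width, 60 mm above the bench; good for pushing. Moves with the drawer; shut, it is at x -75 mm in the unit's frame. The front is a flat upright panel 148 mm wide, 10 thick, from 12 to 80 mm above the bench, with a small finger lip at its foot (z 14 to 19 mm, sticking out 6.5 mm). Axes as the unit's.
- tray_floor (a point): Centre of the floor of the drawer's steel tray (inside 106 mm along x, 114 mm along y, walls 3 mm thick and 25 mm high above the floor); 66 mm behind the drawer's face, 21 mm above the bench. Moves with the drawer.
- gear: The printed gear to be cured, grey-beige resin, 33 mm across, 9 mm thick, lying flat and loose on the tray floor behind the drawer's front. Origin at the centre of its underside, z up. It rides along with the drawer and is not to be touched.
- amber_jar: Bystander: brown glass jar with black cap, 52 mm across, 82 mm high, standing at the right of the unit, 30 to 40 mm from its side. Origin at the centre of its underside. (Behind the unit stand two fixed resin bottles up to 186 mm high.)
- nut: Bystander: printed nut, 30 x 34 x 11 mm, on the bench left of the unit. Origin at the centre of its underside.
- stepped_block: Bystander: printed stepped block, 22 x 36 x 18 mm, on the bench left of the unit. Origin at the centre of its underside.
- black_marker: Bystander: black marker pen lying on the bench, 13 x 128 x 15 mm, left of the unit. Origin at the centre of its underside. (Behind it stands a tall fixed resin printer, 370 mm high, its front at world x 0.60 m, reaching from world y +0.16 to -0.25 m: keep the arm clear of it on the way to the unit.)

How it is judged (in metres and radians):
On the way, in this order (a step that is already met when the one before it is completed fails the run):
1. the drawer is fully home (less than 3 mm open) (value of joint drawer_box below 0.003 m), for 0.2 s.
2. the start key is held down (beyond 3.5 of its 5 mm) for about two seconds (1.5 s at least), drawer shut (value of joint start_key above 0.0035 m and value of joint drawer_box below 0.004 m), for 1.5 s.
At the end, for the whole second after the job is handed in: The drawer is less than 4 mm open, the start key has been held down and has sprung back, the stop button is up, the gear lies flat and at rest on the tray floor inside the drawer (value of joint drawer_box below 0.004 m and value of joint each of start_key, stop_button below 0.001 m and z of gear in the frame of tray_floor between -0.003 and 0.006 m and x of gear in the frame of tray_floor between -0.053 and 0.053 m and y of gear in the frame of tray_floor between -0.057 and 0.057 m and angle between gear's own z axis and vertical below 0.3 rad and linear speed of gear below 0.02 m/s); the robot touches nothing.
It fails at once if the start key is pressed (beyond 2 mm) while the drawer is open more than 5 mm (value of joint start_key above 0.002 m and value of joint drawer_box above 0.005 m).
It fails at once if the stop button is pressed (beyond 1.5 mm) (value of joint stop_button above 0.0015 m).
It fails at once if the gear is lifted more than 15 mm off the tray floor, or touched with the fingers (over 1 N) (z of gear in the frame of tray_floor above 0.015 m or contact force between the fingers and gear above 1 N).
It fails at once if a bystander is moved more than 15 mm (the marker, which may roll, 30 mm) (distance of any of amber_jar, nut, stepped_block from where it was at the start of the episode above 0.015 m or distance of black_marker from where it was at the start of the episode above 0.03 m).
It also fails if it takes over 54 s, if anything falls off the work surface, if the arm or the gripper's body presses on something with over 40 N, if the wrist force passes 120 N, or if a joint passes its speed limit or range.

### The arm

A 7-joint arm with a two-finger parallel gripper is mounted at the origin on a cart in front of the work surface, level with it; the furniture and walls round the work are solid. World frame = base frame: x ahead of the robot, y to its left, z up, the work surface at z = 0. Lengths are in mm, angles in rad, forces in N, time in s.
With the tool pointing down it reaches from about 400 to 875 mm from the base axis. Payload 4.4 kg.
Tool frame: the origin (TCP) lies between the finger pads; the fingertips stand ctrl.finger_overhang ahead of it and the grasp point (between the pads) lies 11 mm behind it (ctrl.finger_overhang is the distance from the TCP to the fingertips, in mm); z points along the fingers, y is the direction in which the jaws open and shut (so a half turn about z gives the same grasp; the last joint's range is limited). The gripper opens to 85 mm and grips with 20 to 120 N. Pads are 22 mm wide; open, the fingers measure 114 mm over their backs; the gripper's body (76 mm by 85 mm) begins 54 mm behind the grasp point. The pads swing forward as they close: fully open they stand 13 mm farther back than shut.
Start: joints at [-1.283, 0.628, 0.038, 1.517, -0.027, 0.996, -0.02], TCP at [225.179, 609.764, 239.313] pointing down, gripper open.
Joint ranges: [-3.06, 3.06], [-0.37, 2.12], [-1.25, 1.32], [0.18, 2.47], [-1.1, 4.24], [0.23, 1.98], [-2.94, 2.94]. Speed limits (rad/s): [2.57, 2.57, 3.14, 3.14, 3.14, 3.14, 3.14].

### API

Orientations are given as [roll, pitch, yaw] about the fixed x, y, z axes, in that order (R = Rz(yaw) Ry(pitch) Rx(roll)).
In Python, from cell import ctrl gives the robot as it stands. The module is installed in compiled form; this text tells all that it offers.
- The arm moves only by the tool step_arm, never from a script. Its argument "deltas" is a list that holds one entry, the list of rows, each a list of 7 numbers: the opening, from 0 (shut) to 1 (fully open), then the shift along the world's x, y, z in mm, then the turn, a rotation vector about the world's x, y, z in rad. In form: [[[grip, tx, ty, tz, rx, ry, rz], ...]]. A call has 1 to 10 rows; each row shifts and turns the commanded pose from where the row before left it; what a row does not reach is not made up. A row lasts 1/12 s, in which the tool goes at most 41.7 mm and 7.16 degrees, less where a joint would pass 70% of its speed; a pose out of reach is approached as far as the arm can. A call is refused whole if a number of a shift passes 41.7 or a number of a turn 0.125, either way. A call with a gripper value outside its range is refused whole. The fingers move at their own pace and stop on an object; the grip force is fixed at half the most. Time passes only in rows, so rows that do not move let the fingers close. It gives the time, the measured TCP pose, the force and the opening at its end, in the units of the state.
- ctrl.read_state(): the state, without advancing time (a new reading comes with each control period).
- ctrl.get_image(name): name is "scene" or "top"; returns (picture, depth): 420x560x3 uint8, red, green, blue; 420x560 float32, mm along the optical axis (not along the pixel's ray), 0 where there is no reading.
- ctrl.camera_info(name): a dict with "intrinsics" (3x3 intrinsics, pixels), "rvec" (rotation vector, rad) and "tvec" (3), from world to camera coordinates, as OpenCV has them. Camera axes: x right, y down, z forward; pixel columns grow to the right and rows downward; lengths in mm; the calibration is good to about 2 mm. A picture is of the moment at which its call begins. camera_info takes no time and is no camera call.
- ctrl.finish_job(): hands the job in, once; it reports no verdict.
The state is a dict: "clock": time; "qpos": joint angles; "qd": joint speeds; "tau": joint torques, N m; "eef_pos": TCP position; "tool_rot": TCP orientation; "force": force on the tool from outside, world axes, zero at the start; "torque": the same for the moment, N m; "width": finger opening in mm.
Only numpy, scipy, OpenCV 4.12 (cv2) and the standard library are available. Lean on these libraries where they do the work, as an engineer would, in place of code of your own. Each camera call takes 0.05 s, during which the arm holds its last target.

## Working session

There is one attempt and no reset: what is moved stays moved. The work goes in short steps, Python scripts to look and compute and a tool call to move; the robot and the scene stay as the last step left them, time stands still between calls to the robot, and variables do not carry over. Pictures are saved under pics/ and viewed, and the job is handed in when it is done.

Besides the shell and the picture viewer there is one more tool, called after "Request:" in YAML: its name, and indented under it one key for each argument. step_arm: Moves the arm, as the interface text tells. Its arguments: {"type":"object","properties":{"deltas":{"type":"array"}},"required":["deltas"]}

```bash
mkdir -p pics
python3 - <<'E'
from cell import ctrl
import cv2,numpy as np
s=ctrl.read_state()
for k,v in s.items(): print(k,v)
print(ctrl.finger_overhang)
for n in("scene","top"):
    p,d=ctrl.get_image(n); cv2.imwrite(f"pics/{n}0.png",p[:,:,::-1]); np.save(f"pics/{n}0.npy",d); np.save(f"pics/{n}0rgb.npy",p)
    i=ctrl.camera_info(n); print(n,i)
E
```

```text
clock 0.0
qpos [-1.28277265  0.62937801  0.03842912  1.51837274 -0.02701678  0.9962899
 -0.01998233]
qd [-0.00034645 -0.00055268  0.0011035   0.00032725 -0.00125069  0.00047897
  0.00107596]
tau [ 1.33735241e-03 -5.63398790e+01  1.22744501e+00 -1.93454701e+01
  1.12884268e-02  1.00147512e-02 -2.12656670e-05]
eef_pos [224.96558299 609.17453683 238.36665634]
tool_rot [-3.13966212e+00  5.60738531e-06  2.78778779e+00]
force [-0.02406833 -0.54135343 -0.78155841]
torque [-0.01139721  0.03191771  0.00481648]
width 85.42870935800293
8.0
scene {'intrinsics': array([[486.09748325,   0.        , 280.40432722],
       [  0.        , 486.09748325, 214.962042  ],
       [  0.        ,   0.        ,   1.        ]]), 'rvec': array([ 2.30427371, -0.89227939,  0.33809138]), 'tvec': array([-523.96631164,  212.44592708,  885.0904353 ])}
top {'intrinsics': array([[537.71001399,   0.        , 278.91027951],
       [  0.        , 537.71001399, 204.39112889],
       [  0.        ,   0.        ,   1.        ]]), 'rvec': array([ 2.06076941, -2.1445179 ,  0.23949849]), 'tvec': array([-192.61969362,  530.10280576, 1016.29965613])}
```

View pics/scene0.png

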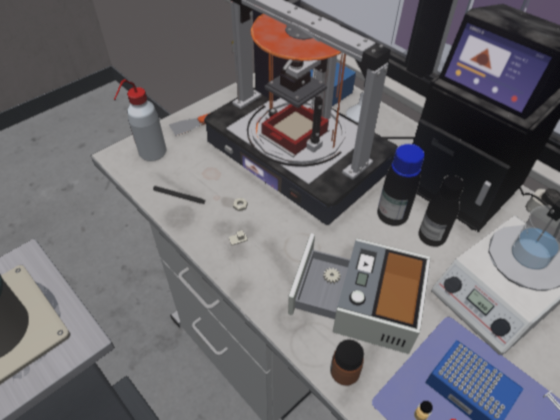

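View pics/top0.png

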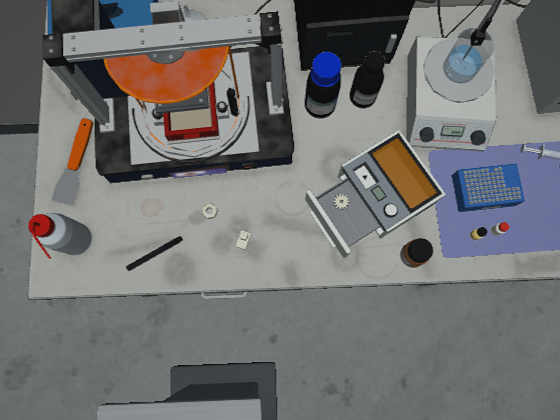

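```bash
cat > h.py <<'E'
import numpy as np,cv2
from cell import ctrl
def cam(n):
    i=ctrl.camera_info(n);R=cv2.Rodrigues(np.array(i["rvec"]))[0];return np.array(i["intrinsics"]),R,np.array(i["tvec"]).ravel()
def onplane(n,uv,z):
    K,R,t=cam(n);uv=np.atleast_2d(uv).astype(float)
    r=np.c_[uv,np.ones(len(uv))]@np.linalg.inv(K).T@R; c=-R.T@t
    return c+r*((z-c[2])/r[:,2])[:,None]
def cloud(n,d):
    K,R,t=cam(n);v,u=np.mgrid[:d.shape[0],:d.shape[1]]
    p=np.stack([(u-K[0,2])/K[0,0]*d,(v-K[1,2])/K[1,1]*d,d],-1)
    return (p-t)@R
def proj(n,P):
    K,R,t=cam(n);q=(np.atleast_2d(P)@R.T+t)@K.T;return q[:,:2]/q[:,2:]
E
python3 - <<'E'
from h import *
for n,(x0,y0,w,h) in dict(scene=(280,220,160,150),top=(295,125,160,140)).items():
    p=np.load(f"pics/{n}0rgb.npy")[y0:y0+h,x0:x0+w,::-1]
    cv2.imwrite(f"pics/{n}z.png",cv2.resize(p,None,fx=4.5 if 0 else 4,fy=4,interpolation=cv2.INTER_CUBIC))
d=np.load("pics/top0.npy");c=cloud("top",d)
for u,v in[(330,215),(365,175),(391,210),(365,195),(410,175),(340,200),(330,270),(418,250)]: print(u,v,c[v,u].round(1))
m=(abs(c[...,2]-89)<5)&(d>0)
m[:, :290]=0;m[:,460:]=0;m[:125]=0
k,l,st,ce=cv2.connectedComponentsWithStats(m.astype(np.uint8));print(st[st[:,4]>50])
E
```

```text
330 215 [ 504.3 -318.4   20.5]
365 175 [ 571.5 -387.4   75.8]
391 210 [ 492.9 -427.5  100.9]
365 195 [ 527.3 -382.    89.1]
410 175 [ 564.8 -474.1   87. ]
340 200 [ 533.9 -340.4   26.2]
330 270 [ 393.2 -313.5   -0.6]
418 250 [ 416.6 -477.1   80.5]
[[     0      0    560    420 230115]
 [   341    130    104    102   4964]]
```

View pics/topz.png

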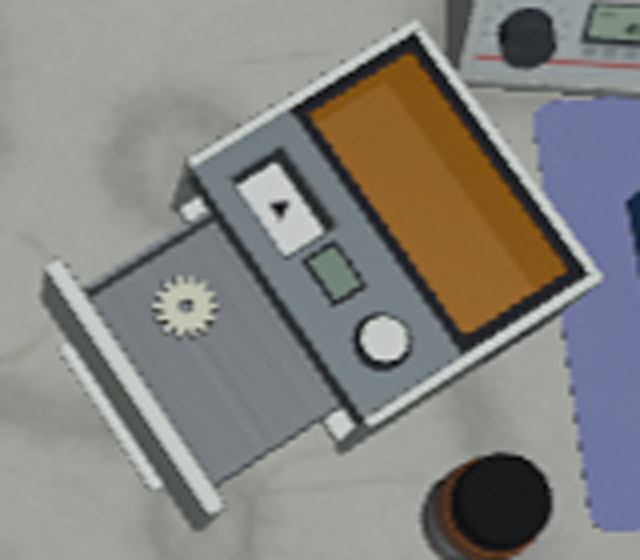

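View pics/scenez.png

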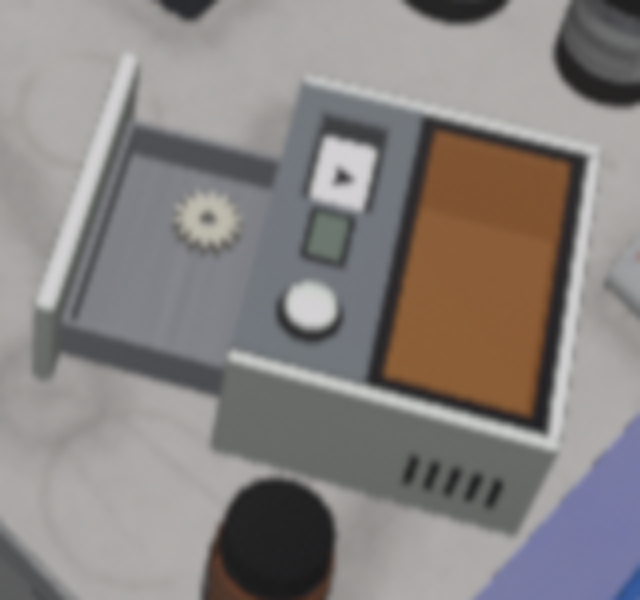

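Run:
```python
from h import *
res={}
for n in("top","scene"):
    d=np.load(f"pics/{n}0.npy");c=cloud(n,d)
    reg=(c[...,0]>400)&(c[...,0]<720)&(c[...,1]<-260)&(c[...,1]>-560)&(d>0)
    m=(reg&(c[...,2]>84)&(c[...,2]<104)).astype(np.uint8)
    k,l,st,ce=cv2.connectedComponentsWithStats(m);i=1+st[1:,4].argmax()
    P=c[l==i];(cx,cy),wh,a=cv2.minAreaRect(P[:,:2].astype(np.float32));print(n,"top z",np.median(P[:,2]).round(1),cx,cy,wh,a)
    # key & button
    m2=(reg&(abs(c[...,2]-75.5)<3)).astype(np.uint8)
    k,l,st,ce=cv2.connectedComponentsWithStats(m2)
    for j in range(1,k):
        if st[j,4]>40:
            P=c[l==j];print(" z75",st[j,4],P.mean(0).round(1),cv2.minAreaRect(P[:,:2].astype(np.float32)))
    m3=(reg&(abs(c[...,2]-100.5)<3)).astype(np.uint8)
    k,l,st,ce=cv2.connectedComponentsWithStats(m3)
    for j in range(1,k):
        if st[j,4]>40:
            P=c[l==j];print(" z100",st[j,4],P.mean(0).round(1))
    # front top strip z~80
    m4=(reg&(abs(c[...,2]-80)<2.)).astype(np.uint8)
    k,l,st,ce=cv2.connectedComponentsWithStats(m4)
    for j in range(1,k):
        if st[j,4]>60:
            P=c[l==j];print(" z80",st[j,4],P.mean(0).round(1),cv2.minAreaRect(P[:,:2].astype(np.float32)))
z=np.array([[190,162],[415,22],[602,275],[355,425]])/4.+np.array([295,125])
q=onplane("top",z,90);print(q.round(1), q.mean(0))
for a,b in((0,1),(1,2),(2,3),(3,0)):
    e=q[b]-q[a];print(np.linalg.norm(e),np.degrees(np.arctan2(e[1],e[0])))
```

```text
top top z 88.3 557.1674194335938 -438.49456787109375 (160.29953002929688, 141.42652893066406) 30.023710250854492
 z75 94 [ 661.2 -508.9   75.4] ((664.2384643554688, -507.3316955566406), (57.13121795654297, 21.13414192199707), 33.59267044067383)
 z75 59 [ 665.3 -539.8   75.9] ((665.7604370117188, -538.2940673828125), (43.47544479370117, 10.74439525604248), 83.54837799072266)
 z75 250 [ 568.6 -386.5   75.2] ((570.1812744140625, -386.5061950683594), (46.487213134765625, 28.46150779724121), 30.07005500793457)
 z75 55 [ 524.7 -281.2   76.8] ((526.2813110351562, -281.33984375), (41.644859313964844, 10.764492988586426), 29.59455680847168)
 z100 76 [ 494.7 -426.3   99.8]
 z80 173 [ 458.8 -319.8   79.7] ((459.110595703125, -319.50927734375), (96.9708251953125, 10.176824569702148), 30.01212501525879)
 z80 247 [ 418.9 -482.4   80.4] ((420.3181457519531, -482.1097717285156), (44.41416549682617, 38.95877456665039), 87.6282958984375)
scene top z 88.7 558.968994140625 -438.0975341796875 (164.34329223632812, 140.01321411132812) 29.946212768554688
 z75 248 [ 573.9 -381.8   75.9] ((574.2390747070312, 
[... 500 characters left out ...]
  99.9]
 z80 298 [ 480.8 -308.3   80. ] ((481.83740234375, -307.4801940917969), (145.88807678222656, 10.119438171386719), 30.003589630126953)
 z80 78 [ 670.4 -535.3   80.1] ((668.8214721679688, -534.9054565429688), (49.288673400878906, 10.778471946716309), 86.51432800292969)
 z80 318 [ 419.1 -482.5   80.9] ((420.95330810546875, -482.0461730957031), (41.7039680480957, 43.90090560913086), 0.1709660440683365)
[[ 588.8 -342.    90. ]
 [ 657.3 -459.5   90. ]
 [ 523.3 -538.8   90. ]
 [ 454.1 -412.4   90. ]] [ 555.86656587 -438.17893504   90.        ]
135.98736571565192 -59.74601540467237
155.7340864922187 -149.35219638820587
144.10555216382735 118.68780840663204
151.952823096377 27.615900017278886
```

Run:
```python
from h import *
d=np.load("pics/top0.npy");c=cloud("top",d)
for u,v in[(38,222),(55,228),(75,235),(40,240),(210,211),(155,253)]: print(u,v,c[v,u].round(1))
d=np.load("pics/scene0.npy");c=cloud("scene",d)
m=(d>0)&(c[...,2]>130)&(c[...,0]<560)&(c[...,0]>150)&(c[...,1]<500)
P=c[m];print(len(P));
if len(P):print(P.min(0),P.max(0))
for u,v in[(138,97),(120,90),(147,130)]: print(u,v,c[v,u].round(1))
```

```text
38 222 [480.  212.9 178.4]
55 228 [473.9 194.5 149.5]
75 235 [470.1 179.3  92.3]
40 240 [454.8 225.1 138.9]
210 211 [527.5 -68.   -1.1]
155 253 [441.3  44.7   9.3]
732
[410.10370464 172.35255023 130.01817346] [507.58001014 232.35819718 233.07048598]
138 97 [470.6 194.2 178.8]
120 90 [1046.4 1748.4 -901.7]
147 130 [466.6 182.4  97. ]
```

Request:
step_arm:
  deltas:
    - [[0, 0, 0, 25, 0, 0, 0], [0, 0, 0, 30, 0, 0, 0], [0, 0, 0, 30, 0, 0, 0], [0, 5, -10, 15, 0, 0, 0], [0, 13, -26, 0, 0, 0, -0.03], [0, 13, -26, 0, 0, 0, -0.03], [0, 13, -26, 0, 0, 0, -0.03], [0, 13, -26, 0, 0, 0, -0.03], [0, 13, -26, 0, 0, 0, -0.03], [0, 13, -26, 0, 0, 0, -0.03]]

```text
clock: 0.93
eef_pos: [308.6, 441.1, 338.6]
tool_rot: [-3.14, 0.0, 2.606]
force: [1.1, -0.4, 0.3]
width: -0.2
```

Request:
step_arm:
  deltas:
    - [[0, 13, -26, 0, 0, 0, -0.03], [0, 13, -26, 0, 0, 0, -0.03], [0, 13, -26, 0, 0, 0, -0.03], [0, 13, -26, 0, 0, 0, -0.03], [0, 13, -26, 0, 0, 0, -0.03], [0, 5, -30, 0, 0, 0, -0.03], [0, 3, -30, 0, 0, 0, -0.03], [0, 3, -30, 0, 0, 0, -0.03], [0, 3, -30, 0, 0, 0, -0.03], [0, 3, -30, 0, 0, 0, -0.03]]

```text
clock: 1.77
eef_pos: [389.3, 161.3, 338.7]
tool_rot: [-3.14, -0.0, 2.306]
force: [0.6, 0.5, -0.5]
width: 0.6
```

Request:
step_arm:
  deltas:
    - [[0, 3, -30, 0, 0, 0, -0.03], [0, 3, -30, 0, 0, 0, -0.03], [0, 3, -30, 0, 0, 0, -0.03], [0, 3, -30, 0, 0, 0, -0.03], [0, 4, -30, 0, 0, 0, -0.03], [0, 4, -30, 0, 0, 0, -0.03], [0, 4, -30, 0, 0, 0, -0.03], [0, 5, -30, 0, 0, 0, 0], [0, 5, -30, 0, 0, 0, 0], [0, 5, -30, 0, 0, 0, 0]]

```text
clock: 2.6
eef_pos: [428.0, -137.9, 338.8]
tool_rot: [-3.141, -0.001, 2.097]
force: [1.2, 0.2, 1.0]
width: -0.1
```

Request:
step_arm:
  deltas:
    - [[0, 6, -30, 0, 0, 0, 0], [0, 6, -30, 0, 0, 0, 0], [0, 6, -25, 0, 0, 0, 0], [0, 6, -20, 0, 0, 0, 0], [0, 5, -8, -10, 0, 0, 0], [0, 0, 0, -30, 0, 0, 0], [0, 0, 0, -30, 0, 0, 0], [0, 0, 0, -30, 0, 0, 0], [0, 0, 0, -20, 0, 0, 0], [0, 0, 0, 0, 0, 0, 0]]

```text
clock: 3.43
eef_pos: [454.7, -246.4, 214.6]
tool_rot: [-3.136, -0.009, 2.098]
force: [0.0, 1.1, 0.0]
width: -0.2
```

Request:
step_arm:
  deltas:
    - [[0, 0, 0, -30, 0, 0, 0], [0, 0, 0, -30, 0, 0, 0], [0, 0, 0, -30, 0, 0, 0], [0, 0, 0, -30, 0, 0, 0], [0, 0, 0, -20, 0, 0, 0], [0, 0, 0, -15, 0, 0, 0], [0, -3, -2, 0, 0, 0, 0], [0, -3, -2, 0, 0, 0, 0], [0, 0, 0, 0, 0, 0, 0]]

```text
clock: 4.18
eef_pos: [451.8, -254.3, 65.6]
tool_rot: [3.141, 0.001, 2.097]
force: [0.4, -1.1, 0.2]
width: -0.2
```

Run:
```python
from h import *
for n in("scene","top"):
    p,d=ctrl.get_image(n); cv2.imwrite(f"pics/{n}1.png",p[:,:,::-1])
s=ctrl.read_state();print(s["eef_pos"],s["tool_rot"],s["qpos"],s["force"])
```

```text
[ 452.79114551 -253.91847952   65.79758238] [3.14026513e+00 2.12081935e-03 2.09724244e+00] [ 0.2587058   0.73928604  0.30234548  2.02598047 -0.48723899  0.44283255
  1.45766362] [-1.02054292  0.27174545  0.28378846]
```

View pics/scene1.png

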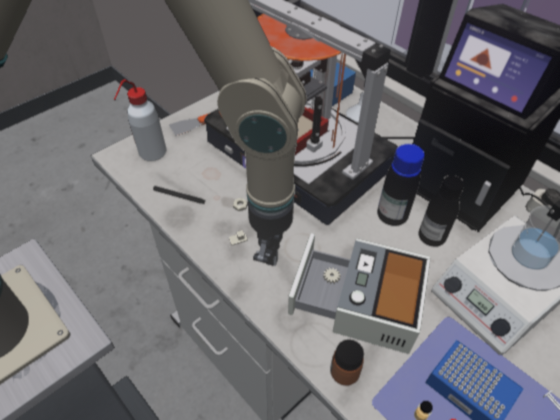

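View pics/top1.png

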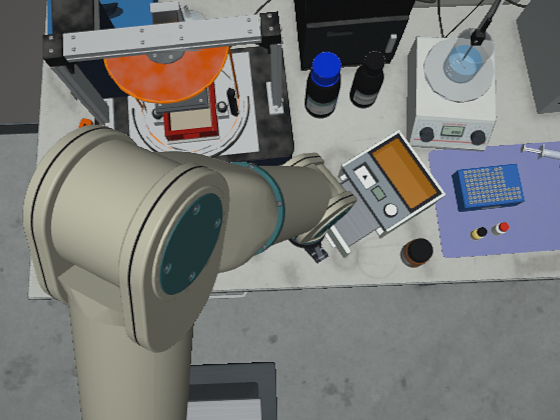

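Request:
step_arm:
  deltas:
    - [[0, 5, -8.7, -4, 0, 0, 0], [0, 5, -8.7, -4, 0, 0, 0], [0, 5, -8.7, 0, 0, 0, 0], [0, 3, -5.2, 0, 0, 0, 0], [0, 2, -3.5, 0, 0, 0, 0], [0, 2, -3.5, 0, 0, 0, 0], [0, 2, -3.5, 0, 0, 0, 0], [0, 3, -5.2, 0, 0, 0, 0], [0, 3, -5.2, 0, 0, 0, 0], [0, 3, -5.2, 0, 0, 0, 0]]

```text
clock: 5.12
eef_pos: [485.0, -310.6, 56.1]
tool_rot: [-3.141, -0.001, 2.098]
force: [-1.6, 1.0, -0.8]
width: -0.3
```

Request:
step_arm:
  deltas:
    - [[0, 3, -5.2, 0, 0, 0, 0], [0, 3, -5.2, 0, 0, 0, 0], [0, 3, -5.2, 0, 0, 0, 0], [0, 3, -5.2, 0, 0, 0, 0], [0, 3, -5.2, 0, 0, 0, 0], [0, 3, -5.2, 0, 0, 0, 0], [0, 2, -3.5, 0, 0, 0, 0], [0, 0, 0, 0, 0, 0, 0]]

```text
clock: 5.78
eef_pos: [506.1, -346.9, 56.5]
tool_rot: [3.141, 0.002, 2.097]
force: [-0.1, -0.3, 0.5]
width: -0.0
```

Request:
step_arm:
  deltas:
    - [[0, 1.5, -2.6, 0, 0, 0, 0], [0, 1.5, -2.6, 0, 0, 0, 0], [0, 1, -1.73, 0, 0, 0, 0], [0, 1, -1.73, 0, 0, 0, 0], [0, 1, -1.73, 0, 0, 0, 0], [0, 0, 0, 0, 0, 0, 0]]

```text
clock: 6.28
eef_pos: [511.7, -356.3, 56.5]
tool_rot: [3.141, 0.001, 2.098]
force: [-0.5, 1.0, 0.4]
width: 0.2
```

Request:
step_arm:
  deltas:
    - [[0, 0.5, -0.87, 0, 0, 0, 0], [0, 0.5, -0.87, 0, 0, 0, 0], [0, 0, 0, 0, 0, 0, 0]]

```text
clock: 6.53
eef_pos: [512.3, -357.6, 56.3]
tool_rot: [3.141, 0.0, 2.098]
force: [0.1, 0.2, 0.6]
width: -0.1
```

Request:
step_arm:
  deltas:
    - [[0, 0.5, -0.87, 0, 0, 0, 0], [0, 0.5, -0.87, 0, 0, 0, 0], [0, 0, 0, 0, 0, 0, 0]]

```text
clock: 6.78
eef_pos: [513.0, -358.6, 56.2]
tool_rot: [3.142, -0.001, 2.098]
force: [-1.4, 2.8, 2.1]
width: 0.3
```

Request:
step_arm:
  deltas:
    - [[0, 0.5, -0.87, 0, 0, 0, 0], [0, 0.5, -0.87, 0, 0, 0, 0], [0, 0, 0, 0, 0, 0, 0]]

```text
clock: 7.03
eef_pos: [512.9, -358.6, 56.1]
tool_rot: [-3.141, -0.005, 2.098]
force: [-3.7, 5.9, 5.3]
width: 0.1
```

Request:
step_arm:
  deltas:
    - [[0, 0.7, -1.2, 0, 0, 0, 0], [0, 0.7, -1.2, 0, 0, 0, 0], [0, 0, 0, 0, 0, 0, 0], [0, 0, 0, 0, 0, 0, 0]]

```text
clock: 7.37
eef_pos: [512.9, -358.6, 55.8]
tool_rot: [-3.141, -0.011, 2.099]
force: [-7.1, 11.1, 10.5]
width: -0.5
```

Request:
step_arm:
  deltas:
    - [[0, -3, 5.2, 0, 0, 0, 0], [0, -5, 8.7, 0, 0, 0, 0], [0, -10, 17.3, 0, 0, 0, 0], [0, -15, 26, 0, 0, 0, 0], [0, -15, 26, 0, 0, 0, 0], [0, -10, 17.3, 20, 0, 0, 0], [0, -10, 17.3, 20, 0, 0, 0], [0, -10, 17.3, 20, 0, 0, 0], [0, -10, 17.3, 30, 0, 0, 0], [0, 0, 0, 0, 0, 0, 0]]

```text
clock: 8.2
eef_pos: [427.9, -209.2, 149.8]
tool_rot: [3.138, 0.003, 2.1]
force: [-0.5, 0.9, -0.3]
width: -0.1
```

Run:
```python
from h import *
for n in("scene","top"):
    p,d=ctrl.get_image(n); cv2.imwrite(f"pics/{n}2.png",p[:,:,::-1]);np.save(f"pics/{n}2.npy",d)
    c=cloud(n,d);reg=(c[...,0]>420)&(c[...,0]<700)&(c[...,1]<-300)&(c[...,1]>-560)&(d>0)
    for zz in(75.5,80,100.5):
        k,l,st,ce=cv2.connectedComponentsWithStats((reg&(abs(c[...,2]-zz)<2.5)).astype(np.uint8))
        for j in range(1,k):
            if st[j,4]>40:
                P=c[l==j];print(n,zz,st[j,4],P.mean(0).round(1),cv2.minAreaRect(P[:,:2].astype(np.float32)))
s=ctrl.read_state();print(s["eef_pos"],s["tool_rot"],s["force"])
p=cv2.imread("pics/scene2.png")[220:370,280:440];cv2.imwrite("pics/scene2z.png",cv2.resize(p,None,fx=4,fy=4,interpolation=cv2.INTER_CUBIC))
```

```text
scene 75.5 236 [ 573.7 -382.1   75.8] ((574.8191528320312, -381.97564697265625), (40.05461502075195, 30.137083053588867), 28.89711570739746)
scene 75.5 110 [ 659.9 -532.9   75.6] ((659.6251831054688, -530.8329467773438), (21.990684509277344, 55.36917495727539), 28.05620002746582)
scene 75.5 63 [ 471.8 -446.3   75.6] ((470.8741455078125, -445.0484619140625), (2.8672327995300293, 62.49314880371094), 30.817276000976562)
scene 80 337 [ 517.6 -375.3   80.1] ((521.108642578125, -373.107666015625), (146.2451934814453, 9.484442710876465), 29.8917179107666)
scene 80 188 [ 666.6 -525.1   80.1] ((662.3786010742188, -524.6427612304688), (67.8027572631836, 27.6923770904541), 83.6808090209961)
scene 80 60 [ 495.9 -487.9   80. ] ((495.6841735839844, -487.2856750488281), (2.9614834785461426, 61.12627410888672), 29.170700073242188)
scene 80 173 [ 429.4 -482.3   81.1] ((430.47314453125, -481.72271728515625), (20.943134307861328, 43.493385314941406), 0.3436628580093384)
scene 100.5 94 [ 495.8 -427.   100. ] ((496.18817138671875, -426.2307434082031), (20.088613510131836, 18.38344383239746), 51.10130310058594)
top 75.5 220 [ 569.  -386.7   75.3] ((569.9210815429688, -386.7501220703125), (45.87815856933594, 27.950897216796875), 29.44707679748535)
top 80 140 [ 664.6 -522.2   79.9] ((661.4212646484375, -523.7084350585938), (66.69268035888672, 28.20016098022461), 80.48417663574219)
top 80 332 [ 519.7 -374.1   79.7] ((516.7069091796875, -375.65228271484375), (151.3527374267578, 11.898536682128906), 30.023475646972656)
top 80 128 [ 428.5 -481.9   80.7] ((429.97259521484375, -481.7783508300781), (42.46137237548828, 19.605159759521484), 88.39118194580078)
top 100.5 66 [ 495.5 -426.9   99.7] ((496.0772705078125, -426.88934326171875), (18.088308334350586, 20.327224731445312), 17.307846069335938)
[ 429.01993357 -211.52979094  147.48758919] [3.13922106 0.00414871 2.09877783] [0.97334249 0.12366571 0.23153798]
```

View pics/scene2z.png

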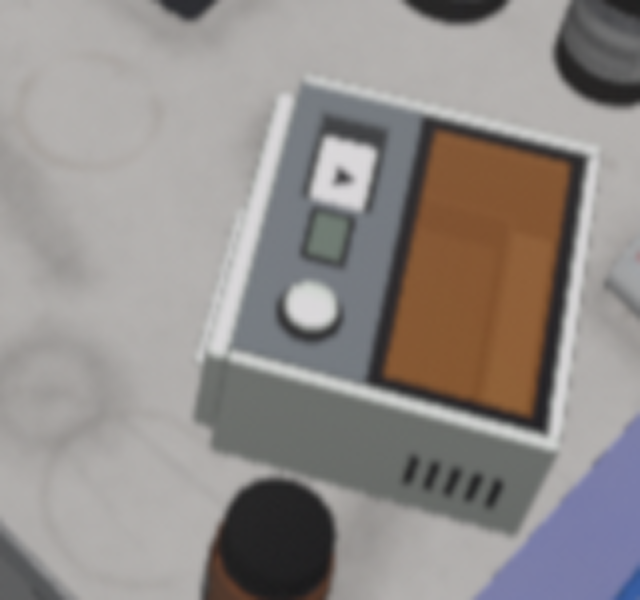

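View pics/top2.png

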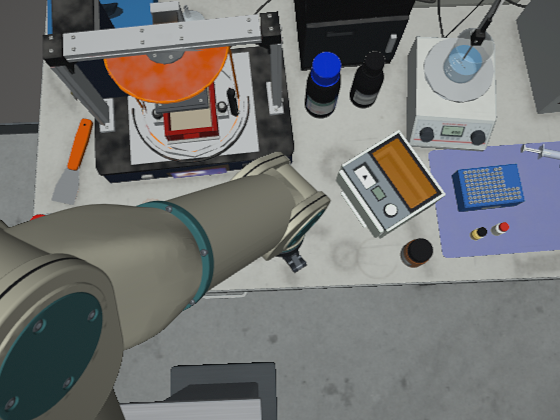

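Request:
step_arm:
  deltas:
    - [[0, 10, -12, 5, 0, 0, 0], [0, 17, -22, 0, 0, 0, 0], [0, 20, -26, 0, 0, 0, 0], [0, 20, -26, 0, 0, 0, 0], [0, 20, -26, 0, 0, 0, 0], [0, 20, -24, 0, 0, 0, 0], [0, 17, -20, 0, 0, 0, 0], [0, 10, -13, 0, 0, 0, 0], [0, 5, -5, 0, 0, 0, 0], [0, 0, 0, 0, 0, 0, 0]]

```text
clock: 9.13
eef_pos: [566.7, -387.1, 149.6]
tool_rot: [-3.141, 0.001, 2.096]
force: [-0.0, -0.0, -1.0]
width: -0.0
```

Request:
step_arm:
  deltas:
    - [[0, 0, 0, 0, 0, 0, 0], [0, 0, 0, 0, 0, 0, 0]]

```text
clock: 9.3
eef_pos: [565.8, -383.9, 150.6]
tool_rot: [-3.141, -0.002, 2.098]
force: [0.4, 0.8, -0.4]
width: 0.3
```

Request:
step_arm:
  deltas:
    - [[0, 1, -1, -10, 0, 0, 0], [0, 1, 0, -10, 0, 0, 0], [0, 0, 0, -10, 0, 0, 0], [0, 0, 0, -4, 0, 0, 0], [0, 0, 0, 0, 0, 0, 0], [0, 0, 0, 0, 0, 0, 0], [0, 0, 0, 0, 0, 0, 0]]

```text
clock: 9.88
eef_pos: [568.7, -386.2, 117.6]
tool_rot: [3.142, 0.001, 2.098]
force: [0.3, 0.3, 0.3]
width: 0.0
```

Run:
```python
from h import *
for n in("scene","top"):
    p,d=ctrl.get_image(n); cv2.imwrite(f"pics/{n}3.png",p[:,:,::-1]);np.save(f"pics/{n}3.npy",d)
s=ctrl.read_state();print(s["eef_pos"],s["tool_rot"],s["force"])
p=cv2.imread("pics/scene3.png")[190:320,300:440];cv2.imwrite("pics/scene3z.png",cv2.resize(p,None,fx=4.5,fy=4.5,interpolation=cv2.INTER_CUBIC))
```

```text
[ 568.86572338 -386.25407095  117.86747279] [3.14118918e+00 9.42327986e-04 2.09776879e+00] [-0.40291955  0.54026972  0.33001766]
```

View pics/scene3z.png

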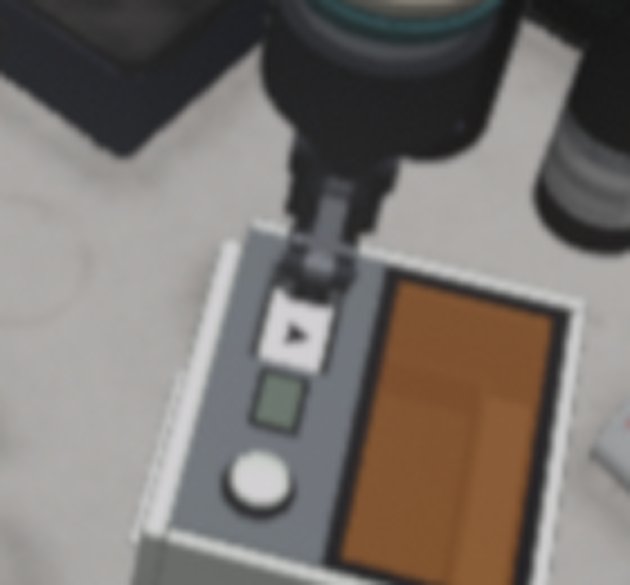

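View pics/top3.png

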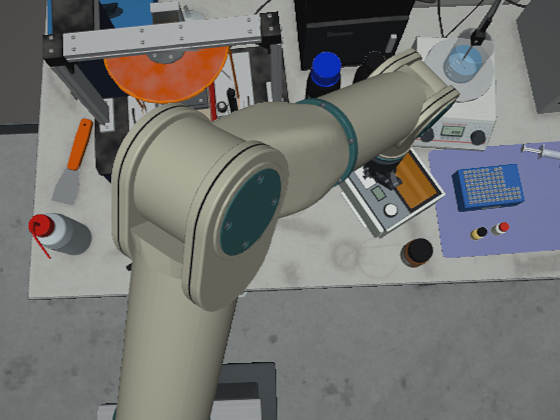

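Request:
step_arm:
  deltas:
    - [[0, -0.5, 0.9, -5, 0, 0, 0], [0, 0, 0, -5, 0, 0, 0], [0, 0, 0, -5, 0, 0, 0], [0, 0, 0, -3, 0, 0, 0], [0, 0, 0, 0, 0, 0, 0]]

```text
clock: 10.4
eef_pos: [567.5, -384.6, 98.1]
tool_rot: [-3.141, -0.002, 2.098]
force: [-0.9, 0.4, -0.7]
width: 0.4
```

Request:
step_arm:
  deltas:
    - [[0, 0, 0, -2, 0, 0, 0], [0, 0, 0, -2, 0, 0, 0], [0, 0, 0, -2, 0, 0, 0], [0, 0, 0, -2, 0, 0, 0], [0, 0, 0, 0, 0, 0, 0]]

```text
clock: 10.82
eef_pos: [567.9, -384.9, 90.9]
tool_rot: [-3.141, -0.001, 2.098]
force: [0.8, 0.0, -1.0]
width: -0.3
```

Request:
step_arm:
  deltas:
    - [[0, 0, 0, -2, 0, 0, 0], [0, 0, 0, -2, 0, 0, 0], [0, 0, 0, -2, 0, 0, 0], [0, 0, 0, 0, 0, 0, 0]]

```text
clock: 11.15
eef_pos: [567.8, -384.8, 84.8]
tool_rot: [-3.141, -0.001, 2.098]
force: [-0.4, 0.7, -0.2]
width: -0.0
```

Request:
step_arm:
  deltas:
    - [[0, 0, 0, -2, 0, 0, 0], [0, 0, 0, -2, 0, 0, 0], [0, 0, 0, -1, 0, 0, 0], [0, 0, 0, 0, 0, 0, 0]]

```text
clock: 11.48
eef_pos: [568.2, -385.2, 80.4]
tool_rot: [3.141, 0.0, 2.098]
force: [0.5, 0.7, 2.9]
width: 0.0
```

Key is moving (2.9 N at z 80.4); press on to the stop.

Request:
step_arm:
  deltas:
    - [[0, 0, 0, -1.5, 0, 0, 0], [0, 0, 0, -1.5, 0, 0, 0], [0, 0, 0, -1, 0, 0, 0], [0, 0, 0, 0, 0, 0, 0]]

```text
clock: 11.82
eef_pos: [568.2, -385.2, 78.5]
tool_rot: [3.141, 0.0, 2.098]
force: [-3.0, 2.2, 14.9]
width: -0.3
```

Request:
step_arm:
  deltas:
    - [[0, 0, 0, 0, 0, 0, 0], [0, 0, 0, 0, 0, 0, 0], [0, 0, 0, 0, 0, 0, 0], [0, 0, 0, 0, 0, 0, 0], [0, 0, 0, 0, 0, 0, 0], [0, 0, 0, 0, 0, 0, 0], [0, 0, 0, 0, 0, 0, 0], [0, 0, 0, 0, 0, 0, 0], [0, 0, 0, 0, 0, 0, 0], [0, 0, 0, 0, 0, 0, 0]]

```text
clock: 12.65
eef_pos: [568.2, -385.2, 78.4]
tool_rot: [3.141, 0.0, 2.098]
force: [-2.3, 2.7, 13.7]
width: 0.0
```

Request:
step_arm:
  deltas:
    - [[0, 0, 0, 0, 0, 0, 0], [0, 0, 0, 0, 0, 0, 0], [0, 0, 0, 0, 0, 0, 0], [0, 0, 0, 0, 0, 0, 0], [0, 0, 0, 0, 0, 0, 0], [0, 0, 0, 0, 0, 0, 0], [0, 0, 0, 0, 0, 0, 0], [0, 0, 0, 0, 0, 0, 0], [0, 0, 0, 0, 0, 0, 0], [0, 0, 0, 0, 0, 0, 0]]

```text
clock: 13.48
eef_pos: [568.2, -385.2, 78.5]
tool_rot: [3.141, 0.0, 2.098]
force: [-3.5, 2.9, 14.0]
width: 0.2
```

Request:
step_arm:
  deltas:
    - [[0, 0, 0, 0, 0, 0, 0], [0, 0, 0, 3, 0, 0, 0], [0, 0, 0, 4, 0, 0, 0], [0, 0, 0, 5, 0, 0, 0], [0, 0, 0, 5, 0, 0, 0], [0, 0, 0, 10, 0, 0, 0], [0, 0, 0, 15, 0, 0, 0], [0, 0, 0, 20, 0, 0, 0], [0, 0, 0, 20, 0, 0, 0], [0, 0, 0, 0, 0, 0, 0]]

```text
clock: 14.32
eef_pos: [570.0, -387.1, 163.2]
tool_rot: [3.139, 0.007, 2.098]
force: [1.2, -0.6, -0.5]
width: -0.1
```

Request:
step_arm:
  deltas:
    - [[0, -20, 20, 10, 0, 0, 0], [0, -20, 20, 10, 0, 0, 0], [0, -20, 25, 0, 0, 0, 0], [0, -20, 25, 0, 0, 0, 0], [0, -20, 25, 0, 0, 0, 0], [0, -20, 25, 0, 0, 0, 0], [0, -10, 15, 0, 0, 0, 0], [0, 0, 0, 0, 0, 0, 0], [0, 0, 0, 0, 0, 0, 0]]

```text
clock: 15.07
eef_pos: [438.1, -229.4, 178.7]
tool_rot: [3.141, 0.0, 2.099]
force: [0.3, -0.4, 0.7]
width: 0.1
```

Run:
```python
from h import *
for n in("scene","top"):
    p,d=ctrl.get_image(n); cv2.imwrite(f"pics/{n}4.png",p[:,:,::-1])
    c=cloud(n,d);reg=(c[...,0]>480)&(c[...,0]<640)&(c[...,1]<-300)&(c[...,1]>-470)&(d>0)
    for zz in(75.5,80,100.5):
        k,l,st,ce=cv2.connectedComponentsWithStats((reg&(abs(c[...,2]-zz)<2.5)).astype(np.uint8))
        for j in range(1,k):
            if st[j,4]>40:
                P=c[l==j];print(n,zz,st[j,4],P.mean(0).round(1),cv2.minAreaRect(P[:,:2].astype(np.float32)))
s=ctrl.read_state();print(s["eef_pos"],s["force"])
```

```text
scene 75.5 239 [ 574.  -382.    75.9] ((573.822509765625, -381.724609375), (41.801387786865234, 29.08475112915039), 29.657522201538086)
scene 80 268 [ 529.9 -368.3   79.9] ((531.095458984375, -367.3963623046875), (122.49653625488281, 9.461578369140625), 30.128183364868164)
scene 100.5 102 [ 495.7 -427.8   99.9] ((495.92889404296875, -426.91937255859375), (20.393434524536133, 21.607797622680664), 12.03385066986084)
top 75.5 206 [ 567.9 -386.5   75.5] ((570.1685180664062, -386.541015625), (46.7579231262207, 27.58917236328125), 30.46276092529297)
top 80 223 [ 526.2 -370.8   79.8] ((531.1248168945312, -367.56500244140625), (119.0767822265625, 11.441082954406738), 29.51666259765625)
top 100.5 72 [ 494.6 -426.8  100. ] ((494.13214111328125, -427.0027770996094), (19.53009605407715, 20.48015785217285), 59.890869140625)
[ 439.05090518 -231.00642445  178.65977118] [ 0.27275164  0.30159031 -0.63427113]
```

View pics/scene4.png

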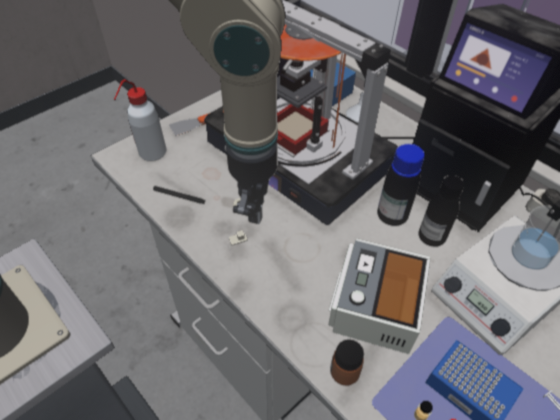

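```bash
python3 -c "
from cell import ctrl
print(ctrl.finish_job())"
```

```text
the job is handed in; nothing more can be done
None
```

I pushed the drawer home, held the start key down for about two seconds and let it go, then handed the job in. It reported no verdict.

- **Drawer:** I pushed on its front with closed fingertips until it hit a hard stop. The force rose to about 13 N sideways with no further movement. The finger position put the drawer's face at about x -75 mm in the unit's frame, which is shut, and the pictures afterwards agreed to about 1 mm.
- **Start key:** Closed fingers went into the well without touching its walls. The key bottomed at TCP z 78.5 mm, which is 5 mm of travel, at about 14 N. I held it there for about 1.9 s.
- **Last look:** The key face is back at z 75.5 mm and the stop button stands at about z 100 mm, so it is up. The drawer is shut, the arm is clear of everything, and the wrist force is near zero. The block, marker and jar look unmoved; the nut was mostly hidden behind the gripper.

**Not checked:** I could not see the gear once the drawer was shut. The fingers stayed outside the drawer's front the whole time.

**Disagreement:** The two cameras put the key's centre about 7 mm apart, because the well's wall hides part of it from one view. I placed the well using the stop button, the unit's edges and the top view instead.

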